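# Vent the test manifold and reset its tell-tale

### The job

Vent the test manifold: with a fingertip gently press the round mushroom-headed plunger all the way down, keep it down for about a second and let it spring back up. Then gently press the slim round pin on the same block fully down, where it stays by itself, and draw back. Do not touch the square-headed plunger, do not move the parts lying around the block, and do not lift anything.

Things in the scene. Friction and masses are not known exactly. Their poses are not given: they have to be found in the camera images.
- manifold: Plain aluminium block, 62 x 220 x 45 mm (x, y, z), screwed to the bench, brass hose tail at its +y end. The tall green cabinet behind it reaches forward to x = 0.64 m. Origin at the centre of its underside, y along its length, top face at z = 45 mm. Three plungers stand on its long centre line, at y = -60, 0 and +60 mm; which plunger stands at which of the three places changes. All are plain steel, each in a dark hexagonal collar 6 mm high.
- vent_base: The vent plunger, with the round mushroom head 32 mm in diameter. Head top 26 mm above the block's top face when up. Its origin lies on the block's top face, on the plunger's axis; z up; its y axis runs along the block. Position on the block is drawn anew each time.
- vent_top (a point): Centre of the top of the mushroom head; moves with it.
- vent (a joint): How far the vent plunger is pressed down, in m: 0 up, 0.009 all the way down. A spring pushes it back: about 1 N at first, about 5 N all the way down. An over-travel spring in it softens the stop: above 6.5 N its head gives up to 4 mm more, 2.5 N for each mm (not counted in this value). Pressed harder than 25 N it is strained.
- telltale_base: The tell-tale, a slim plain round pin 12 mm in diameter. Its top is 24 mm above the block's top face at joint value 0. Its origin lies on the block's top face, on the plunger's axis; z up; its y axis runs along the block. Position on the block is drawn anew each time.
- telltale_top (a point): Centre of the top of the slim pin; moves with it.
- telltale (a joint): How far the tell-tale pin is pressed down, in m: between 0 and 0.001 (popped up) at the start, 0.010 fully down on its stop, where its top still stands 14 mm above the block's top face and 8 mm above its collar. No spring: it slides with about 3.5 N of friction and stays where it is left. An over-travel spring in it softens the stop: above 6.5 N its head gives up to 4 mm more, 2.5 N for each mm (not counted in this value). Pressed harder than 25 N it is strained.
- relief_base: The relief plunger, with a square head 22 x 22 mm, 9 mm thick, its top 25 mm above the block's top face. To be left alone. Its origin lies on the block's top face, on the plunger's axis; z up; its y axis runs along the block. Position on the block is drawn anew each time.
- fitting_front: Loose hex pipe fitting, pale metal, 19 x 22 x 35 mm, standing on the bench on the robot's side of the block. Origin at the centre of its underside. To be left alone.
- fitting_back: Loose hex pipe fitting, brass, 19 x 22 x 35 mm, standing on the bench on the far side of the block. Origin at the centre of its underside. To be left alone.
- nozzle_front: Loose nozzle holder, steel, 23 x 108 x 20 mm, lying on the bench on the robot's side of the block. Origin at the centre of its underside, y along its length. To be left alone.
- sleeve_back: Loose turned aluminium sleeve, 18 mm diameter, 75 mm long, lying on the bench on the far side of the block. Origin at the centre of its underside, y along its length. To be left alone.

How it is judged:
By the outcome, as a careful person would: the job done as asked, in the order asked, and still so for the second after the job is handed in, with the robot touching nothing.
It also fails if it takes over 42 s, if anything falls off the work surface, if the arm or the gripper's body presses on something with over 40 N, if the wrist force passes 120 N, or if a joint passes its speed limit or range.

### The arm

A 7-joint arm with a two-finger parallel gripper is mounted at the origin on a cart in front of the work surface, level with it; the furniture and walls round the work are solid. World frame = base frame: x ahead of the robot, y to its left, z up, the work surface at z = 0. Lengths are in m, angles in rad, forces in N, time in s.
With the tool pointing down it reaches from about 0.425 to 0.875 m from the base axis. Payload 4.7 kg.
Tool frame: the origin (TCP) lies midway between the tips of the shut fingers; the grasp point (between the pads) lies 19 mm behind it; z points along the fingers, y is the line along which they close (so a half turn about z gives the same grasp; the last joint's range is limited). The gripper opens to 87 mm and grips with 3 to 60 N. Pads are 19 mm wide; open, the fingers measure 117 mm over their backs; the gripper's body (75 mm by 190 mm) begins 51 mm behind the grasp point.
Start: joints at [1.336, 0.321, -0.07, 1.45, 0.023, 1.371, -0.057], TCP at [0.16, -0.63, 0.223] pointing down, gripper open.
Joint ranges: [-2.86, 2.86], [-0.3, 2.09], [-1.38, 1.24], [0.06, 2.45], [-1.56, 4.7], [0.09, 2.05], [-2.69, 2.69]. Speed limits (rad/s): [2.57, 2.57, 3.14, 3.14, 3.14, 3.14, 3.14].

### API

Orientations are given as a rotation vector (axis times angle).
In Python, from bench import ctrl, get_image, calibration gives the robot as it stands.
- The arm moves only by the tool apply_moves, never from a script. Its arguments are lists of equal length, an entry for each row: "dp": the shift along the tool's x, y, z in m, a list of three; "twist": the turn, a rotation vector about the tool's x, y, z in rad, a list of three; "fingers": the closure, from 0 (fully open) to 1 (shut). In form: {"dp": [[dx, dy, dz], ...], "twist": [[ax, ay, az], ...], "fingers": [fingers, ...]}. A call has 1 to 10 rows; each row shifts and turns the commanded pose from where the row before left it, along the tool's axes as they then stand; what a row does not reach is not made up. A row lasts 1/10 s, in which the tool goes at most 50 mm and 8.59 degrees, less where a joint would pass 70% of its speed; a pose out of reach is approached as far as the arm can. A call is refused whole if a number of a shift passes 0.05 or a number of a turn 0.15, either way. A call with a gripper value outside its range is refused whole. The fingers move at their own pace and stop on an object; "newtons" is the grip in N (left out, the last holds). Time passes only in rows, so rows that do not move let the fingers close. It gives the time, the measured TCP pose, the force, the opening and the grip force at its end, in the units of the state.
- ctrl.get_state(): the state, without advancing time (a new reading comes with each control period).
- get_image(name): name is "side" or "top"; returns the picture (400x640x3 uint8, red, green, blue); there is no depth.
- calibration(name): a dict with "fx", "fy", "cx", "cy" (pixels), "eye" and "attitude" of the camera in the world. Camera axes: x right, y up, looking along -z (the intrinsics and any distortion apply to the point x, -y, -z); pixel columns grow to the right and rows downward; lengths in m; the calibration is good to about 2 mm. A picture is of the moment at which its call begins. calibration takes no time and is no camera call.
- ctrl.close_job(): hands the job in; it is judged then, once.
The state is a dict: "time": time; "joint_positions": joint angles; "qd": joint speeds; "joint_torque": joint torques, N m; "position": TCP position; "tool_rot": TCP orientation; "ft_force": force on the tool from outside, world axes, zero at the start; "torque": the same for the moment, N m; "grip_width": opening from 0.0 (shut) to 1.0 (fully open); "grip_force": force on a finger pad.
Only numpy, scipy, OpenCV 4.12 (cv2) and the standard library are available. Lean on these libraries where they do the work, as an engineer would, in place of code of your own. Each camera call takes 0.05 s, during which the arm holds its last target. There are 200 camera calls.

## Working session

There is one attempt and no reset: what is moved stays moved. The work goes in short steps, Python scripts to look and compute and a tool call to move; the robot and the scene stay as the last step left them, time stands still between calls to the robot, and variables do not carry over. Pictures are saved under pics/ and viewed, at most 10 in all, crops included, and the job is handed in when it is done.

Besides the shell and the picture viewer there is one more tool, called as name(argument=value, ...) on one line, values as JSON. apply_moves: Moves the arm, as the interface text tells. Its arguments: {"type":"object","properties":{"dp":{"type":"array"},"twist":{"type":"array"},"fingers":{"type":"array"},"newtons":{"type":"number"}},"required":["dp","twist","fingers"]}

```bash
mkdir -p pics
python3 - <<'E'
from bench import ctrl,get_image,calibration
import cv2
for n in("top","side"):
    cv2.imwrite(f"pics/{n}0.png",get_image(n)[:,:,::-1]); print(n,calibration(n))
s=ctrl.get_state();print(s)
E
```

```text
top {'fx': 430.3368323193957, 'fy': 430.3368323193957, 'cx': 317.8270734666189, 'cy': 196.14161151208657, 'eye': array([ 0.33443124, -0.05856726,  0.89958863]), 'attitude': array([ 0.12560672, -0.17153347, -1.565896  ])}
side {'fx': 465.8824027449635, 'fy': 465.8824027449635, 'cx': 321.2652995525434, 'cy': 208.76026208741098, 'eye': array([0.20980154, 0.65388613, 0.3886601 ]), 'attitude': array([ 0.30835877, -1.57130701, -2.30024549])}
{'time': 0.1, 'joint_positions': array([ 1.33611891,  0.32173625, -0.07007435,  1.4515424 ,  0.02259365,
        1.37080232, -0.05689547]), 'qd': array([-0.0004981 , -0.00086339, -0.00015765, -0.00282048, -0.00011886,
        0.00132934, -0.0011165 ]), 'joint_torque': array([ 1.07711439e-04, -4.92570734e+01, -4.05652067e-01, -3.13398850e+01,
       -6.42076973e-02,  3.94850748e-02,  2.95942129e-05]), 'position': array([ 0.1598703 , -0.62952546,  0.22158433]), 'tool_rot': array([-3.11565349e+00, -3.89596652e-01,  4.71492640e-04]), 'ft_force': array([ 0.02941628,  0.11270013, -0.86731821]), 'torque': array([-0.05725087, -0.02772312, -0.01592256]), 'grip_force': 0.0, 'grip_width': 1.001597405108215}
```

View pics/top0.png

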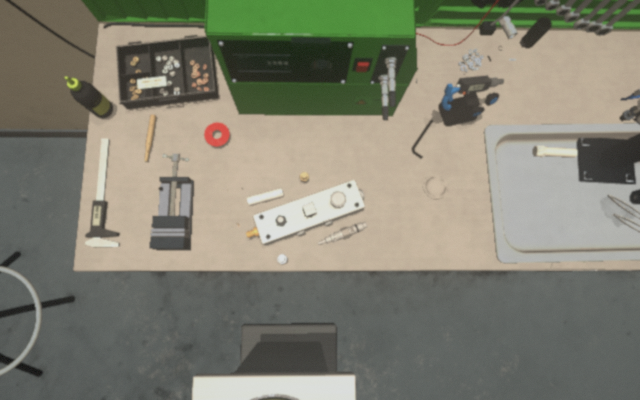

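View pics/side0.png

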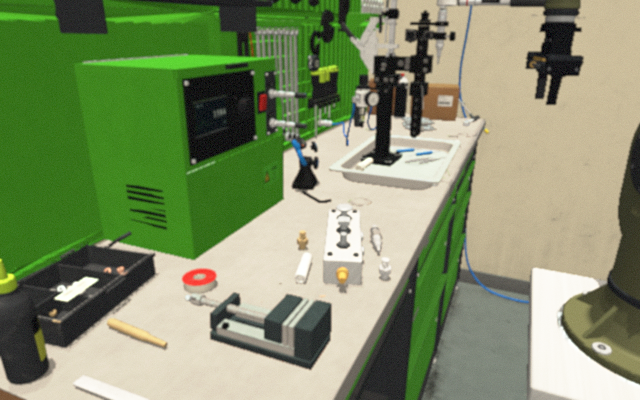

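The top view shows the block near (310,212) with its hose tail at (252,233). The plungers are at about (280,220), (310,210) and (338,200). I'll enlarge both views to tell them apart.

Run:
```python
import cv2,numpy as np
a=cv2.imread("pics/top0.png")[165:275,235:385];b=cv2.imread("pics/side0.png")[195:300,290:400]
a=cv2.resize(a,None,fx=5,fy=5,interpolation=cv2.INTER_CUBIC);b=cv2.resize(b,None,fx=5.4,fy=5.4,interpolation=cv2.INTER_CUBIC)
cv2.imwrite("pics/ta.png",a);cv2.imwrite("pics/sb.png",b)
```

```text
(no output)
```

View pics/ta.png

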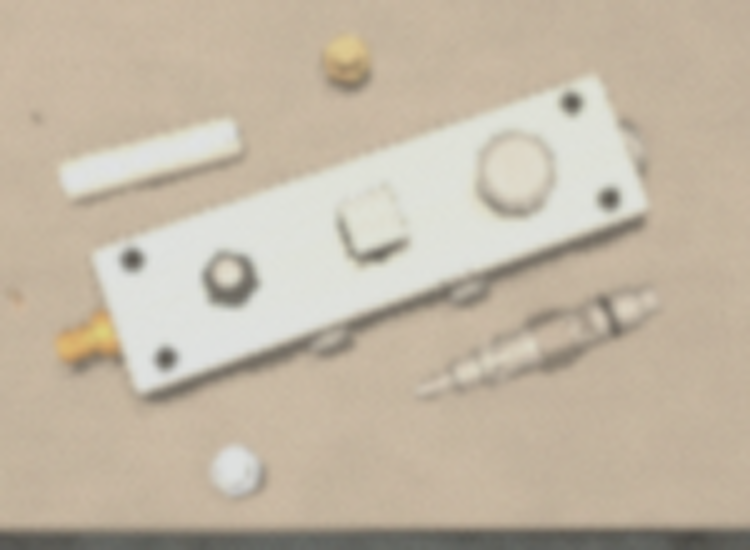

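View pics/sb.png

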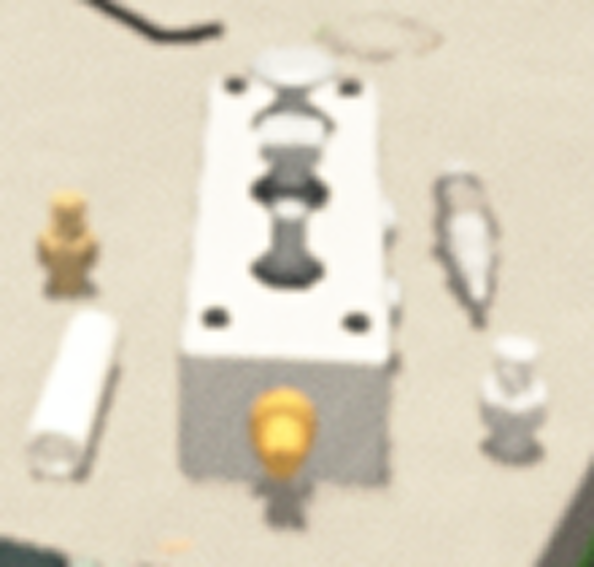

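The pin (+y end) is at crop (229,272), the square head is in the middle at (372,222), and the mushroom head is at (515,172). The block's top corners are at (95,252), (597,75), (645,210) and (143,392). Next I'll cast rays onto the known heights.

```bash
cat > h.py <<'E'
import numpy as np
from scipy.spatial.transform import Rotation as R
from bench import calibration,ctrl,get_image
def ray(n,uv,z):
    c=calibration(n);u,v=uv
    d=R.from_rotvec(c['attitude']).apply([(u-c['cx'])/c['fx'],-(v-c['cy'])/c['fy'],-1])
    return c['eye']+d*(z-c['eye'][2])/d[2]
def proj(n,p):
    c=calibration(n);q=R.from_rotvec(c['attitude']).inv().apply(np.array(p)-c['eye'])
    return np.array([c['cx']-c['fx']*q[0]/q[2],c['cy']+c['fy']*q[1]/q[2]])
E
python3 - <<'E'
from h import *
np.set_printoptions(precision=4,suppress=True)
t=lambda a,b:((a+.5)/5-.5+235,(b+.5)/5-.5+165)
s=lambda a,b:((a+.5)/5.4-.5+290,(b+.5)/5.4-.5+195)
C=[ray("top",t(*q),.045) for q in((95,252),(597,75),(645,210),(143,392))]
C=np.array(C);print(C,C.mean(0),[np.linalg.norm(C[i]-C[i-1]) for i in range(4)])
for n,q,z,r in(("pin",(229,272),.069,(291,208)),("sq",(374,220),.07,(291,130)),("vent",(516,172),.071,(293,66))):
    print(n,ray("top",t(*q),z),ray("side",s(*r),z))
for q in((215,318),(357,322)):print("hole",ray("side",s(*q),.045))
for q in((133,259),(166,358),(571,103),(609,198)):print("holeT",ray("top",t(*q),.045))
for n,q in(("ff",(237,472)),("fb",(347,60))):print(n,ray("top",t(*q),.035))
st=ctrl.get_state();print(st['position'],R.from_rotvec(st['tool_rot']).as_matrix())
E
```

```text
[[ 0.4595  0.0446  0.045 ]
 [ 0.5327 -0.1579  0.045 ]
 [ 0.4768 -0.1763  0.045 ]
 [ 0.4037  0.0243  0.045 ]] [ 0.4682 -0.0664  0.045 ] [np.float64(0.05935794141224037), np.float64(0.215332822933287), np.float64(0.05881732225388996), np.float64(0.2135391483681045)]
pin [ 0.4482 -0.0104  0.069 ] [ 0.4492 -0.0095  0.069 ]
sq [ 0.4685 -0.0666  0.07  ] [ 0.4703 -0.0655  0.07  ]
vent [ 0.4875 -0.1223  0.071 ] [ 0.4893 -0.118   0.071 ]
hole [0.4599 0.0249 0.045 ]
hole [0.4201 0.0098 0.045 ]
holeT [0.4567 0.0294 0.045 ]
holeT [0.4171 0.0155 0.045 ]
holeT [ 0.521  -0.1471  0.045 ]
holeT [ 0.4817 -0.1618  0.045 ]
ff [ 0.3728 -0.0126  0.035 ]
fb [ 0.541  -0.0558  0.035 ]
[ 0.1599 -0.6295  0.2216] [[ 0.9692  0.2462 -0.0005]
 [ 0.2462 -0.9692  0.0016]
 [-0.0001 -0.0017 -1.    ]]
```

Both views agree and the spacing matches 60 mm: vent at about (0.488,-0.121), pin at about (0.4485,-0.010). Now I'll shut the fingers and go above the vent.

apply_moves(dp=[[0.022, -0.0205, 0], [0.022, -0.0205, 0], [0.022, -0.0205, 0], [0.022, -0.0205, 0], [0.022, -0.0205, 0], [0.022, -0.0205, 0], [0.022, -0.0205, 0], [0.022, -0.0205, 0], [0.022, -0.0205, 0], [0.022, -0.0205, 0]], twist=[[0, 0, 0], [0, 0, 0], [0, 0, 0], [0, 0, 0], [0, 0, 0], [0, 0, 0], [0, 0, 0], [0, 0, 0], [0, 0, 0], [0, 0, 0]], fingers=[1, 1, 1, 1, 1, 1, 1, 1, 1, 1], newtons=10)

```text
time: 1.1
position: [0.3231, -0.3758, 0.2222]
tool_rot: [-3.117, -0.39, 0.001]
ft_force: [0.2, -0.8, 0.2]
grip_width: 0.168
grip_force: 0.0
```

apply_moves(dp=[[0.022, -0.0205, 0], [0.022, -0.0205, 0], [0.022, -0.0205, 0], [0.022, -0.0205, 0.01], [0.022, -0.0205, 0.01], [0.022, -0.0205, 0.01], [0.022, -0.0205, 0.02], [0.022, -0.0205, 0.02], [0.022, -0.0205, 0.02], [0.022, -0.0205, 0]], twist=[[0, 0, 0], [0, 0, 0], [0, 0, 0], [0, 0, 0], [0, 0, 0], [0, 0, 0], [0, 0, 0], [0, 0, 0], [0, 0, 0], [0, 0, 0]], fingers=[1, 1, 1, 1, 1, 1, 1, 1, 1, 1])

```text
time: 2.1
position: [0.4836, -0.1227, 0.1295]
tool_rot: [-3.115, -0.39, 0.008]
ft_force: [0.0, -0.1, 0.5]
grip_width: 0.002
grip_force: 0.0
```

apply_moves(dp=[[0, 0, 0], [0, 0, 0]], twist=[[0, 0, 0], [0, 0, 0]], fingers=[1, 1])

```text
time: 2.3
position: [0.4854, -0.1239, 0.1322]
tool_rot: [-3.117, -0.393, 0.001]
ft_force: [0.4, -1.0, -0.7]
grip_width: 0.006
grip_force: 0.0
```

Run:
```python
from h import *
import cv2
np.set_printoptions(precision=4,suppress=True)
s=ctrl.get_state();M=R.from_rotvec(s['tool_rot']).as_matrix()
print(s['time'],s['position'],s['ft_force'],s['grip_width'],s['joint_positions']);print(M)
print(M.T@(np.array([.488,-.121,.09])-s['position']))
a=get_image("side")[:,:,::-1];b=get_image("top")[:,:,::-1]
u,v=proj("side",s['position']);print("side tcp",u,v,"top tcp",proj("top",s['position']))
a=cv2.resize(a[150:300,270:470],None,fx=2.6,fy=2.6,interpolation=cv2.INTER_CUBIC)
b=cv2.resize(b[130:280,240:340+100],None,fx=2.6,fy=2.6,interpolation=cv2.INTER_CUBIC)
cv2.imwrite("pics/a1.png",np.vstack([a[:300],b[:300]]) if 0 else a); cv2.imwrite("pics/b1.png",b)
```

```text
2.3 [ 0.4854 -0.1239  0.1322] [ 0.3967 -1.0081 -0.6726] 0.00644610663957553 [ 0.7566  0.1072 -0.5872  1.9105  0.0653  1.1434 -1.1753]
[[ 0.9688  0.2479 -0.0008]
 [ 0.2479 -0.9688  0.    ]
 [-0.0008 -0.0002 -1.    ]]
[ 0.0033 -0.0021  0.0422]
side tcp 347.9036990714304 175.18196482335844 top tcp [341.1925 194.0625]
```

View pics/a1.png

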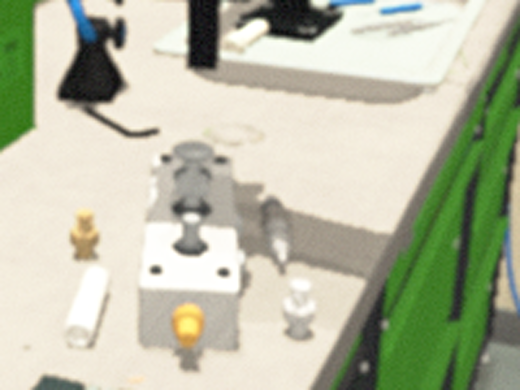

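The black fingertips end at crop (203,68), which matches the projected TCP at (203,65). The mushroom head lies straight below them. I'll centre and descend.

apply_moves(dp=[[0.003, -0.002, 0.01], [0, 0, 0.015], [0, 0, 0.015], [0, 0, 0.01], [0, 0, 0.004], [0, 0, 0], [0, 0, 0]], twist=[[0, 0, 0], [0, 0, 0], [0, 0, 0], [0, 0, 0], [0, 0, 0], [0, 0, 0], [0, 0, 0]], fingers=[1, 1, 1, 1, 1, 1, 1])

```text
time: 3.1
position: [0.4883, -0.1218, 0.079]
tool_rot: [3.117, 0.389, 0.001]
ft_force: [1.4, -0.6, 0.3]
grip_width: 0.002
grip_force: 0.0
```

Run:
```python
from h import *
import cv2
s=ctrl.get_state();print(s['position'],s['ft_force'])
a=get_image("side")[:,:,::-1];b=get_image("top")[:,:,::-1]
a=cv2.resize(a[180:280,290:400],None,fx=4,fy=4,interpolation=cv2.INTER_CUBIC)
b=cv2.resize(b[165:265,290:380],None,fx=4,fy=4,interpolation=cv2.INTER_CUBIC)
cv2.imwrite("pics/c.png",np.hstack([a,b]))
```

```text
[ 0.48830444 -0.12181005  0.07895577] [ 1.3842297  -0.57682185  0.31316064]
```

View pics/c.png

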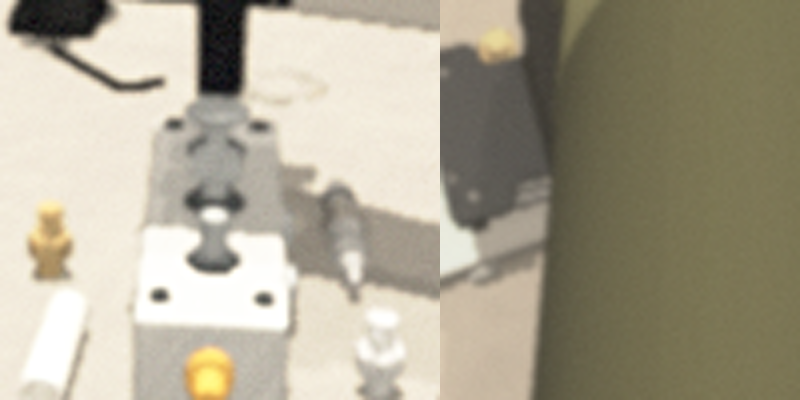

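The fingertip is centred over the mushroom head (about 2 mm off, column 222 against 217) and just above it. I'll press slowly.

apply_moves(dp=[[0, 0, 0.003], [0, 0, 0.002], [0, 0, 0.002], [0, 0, 0.002], [0, 0, 0.002], [0, 0, 0.002], [0, 0, 0.002], [0, 0, 0]], twist=[[0, 0, 0], [0, 0, 0], [0, 0, 0], [0, 0, 0], [0, 0, 0], [0, 0, 0], [0, 0, 0], [0, 0, 0]], fingers=[1, 1, 1, 1, 1, 1, 1, 1])

```text
time: 4.0
position: [0.488, -0.1216, 0.0636]
tool_rot: [3.117, 0.39, -0.0]
ft_force: [-1.2, 0.4, 5.7]
grip_width: 0.001
grip_force: 2.3
```

apply_moves(dp=[[0, 0, 0.001], [0, 0, 0.001], [0, 0, 0.001], [0, 0, 0]], twist=[[0, 0, 0], [0, 0, 0], [0, 0, 0], [0, 0, 0]], fingers=[1, 1, 1, 1])

```text
time: 4.4
position: [0.488, -0.1216, 0.0612]
tool_rot: [3.117, 0.39, -0.0]
ft_force: [-2.4, 0.1, 8.9]
grip_width: 0.006
grip_force: 4.6
```

8.9 N at z = 0.0612 means it's on the stop, about 1 mm into the over-travel. I'll hold, then lift.

apply_moves(dp=[[0, 0, 0.0005], [0, 0, 0], [0, 0, 0], [0, 0, 0], [0, 0, 0], [0, 0, 0], [0, 0, 0], [0, 0, 0], [0, 0, 0], [0, 0, 0]], twist=[[0, 0, 0], [0, 0, 0], [0, 0, 0], [0, 0, 0], [0, 0, 0], [0, 0, 0], [0, 0, 0], [0, 0, 0], [0, 0, 0], [0, 0, 0]], fingers=[1, 1, 1, 1, 1, 1, 1, 1, 1, 1])

```text
time: 5.4
position: [0.4881, -0.1217, 0.0609]
tool_rot: [3.117, 0.39, -0.0]
ft_force: [-4.3, 1.2, 9.9]
grip_width: 0.005
grip_force: 5.0
```

apply_moves(dp=[[0, 0, -0.004], [0, 0, -0.006], [0, 0, -0.01], [0, 0, -0.015], [0, 0, -0.015], [0, 0, -0.01], [0, 0, 0], [0, 0, 0]], twist=[[0, 0, 0], [0, 0, 0], [0, 0, 0], [0, 0, 0], [0, 0, 0], [0, 0, 0], [0, 0, 0], [0, 0, 0]], fingers=[1, 1, 1, 1, 1, 1, 1, 1])

```text
time: 6.2
position: [0.4878, -0.1216, 0.1198]
tool_rot: [3.117, 0.39, -0.0]
ft_force: [0.7, 0.2, -1.3]
grip_width: 0.003
grip_force: 0.0
```

Run:
```python
from h import *
s=ctrl.get_state();M=R.from_rotvec(s['tool_rot']).as_matrix()
print(s['position'],M.T@(np.array([.4487,-.010,.08])-s['position']))
```

```text
[ 0.48775322 -0.12164756  0.11981334] [-0.01035623 -0.11783174  0.03979779]
```

apply_moves(dp=[[-0.0015, -0.017, 0], [-0.0015, -0.017, 0], [-0.0015, -0.017, 0], [-0.0015, -0.017, 0], [-0.0015, -0.017, 0], [-0.0015, -0.017, 0], [-0.0014, -0.0158, 0], [0, 0, 0.02], [0, 0, 0.02], [0, 0, 0]], twist=[[0, 0, 0], [0, 0, 0], [0, 0, 0], [0, 0, 0], [0, 0, 0], [0, 0, 0], [0, 0, 0], [0, 0, 0], [0, 0, 0], [0, 0, 0]], fingers=[1, 1, 1, 1, 1, 1, 1, 1, 1, 1])

```text
time: 7.2
position: [0.4465, -0.0092, 0.078]
tool_rot: [-3.116, -0.391, 0.007]
ft_force: [-0.8, 0.9, -1.0]
grip_width: 0.006
grip_force: 0.0
```

Run:
```python
from h import *
import cv2
s=ctrl.get_state();print(s['position'],s['ft_force'],s['joint_positions'])
a=get_image("side")[:,:,::-1]
cv2.imwrite("pics/d.png",cv2.resize(a[170:280,290:400],None,fx=5,fy=5,interpolation=cv2.INTER_CUBIC))
```

```text
[ 0.44653892 -0.00920736  0.07804725] [-0.84973587  0.91130488 -0.98823704] [ 0.64818494  0.05762329 -0.69530538  2.07971685  0.04210613  1.0225092
 -1.38971348]
```

View pics/d.png

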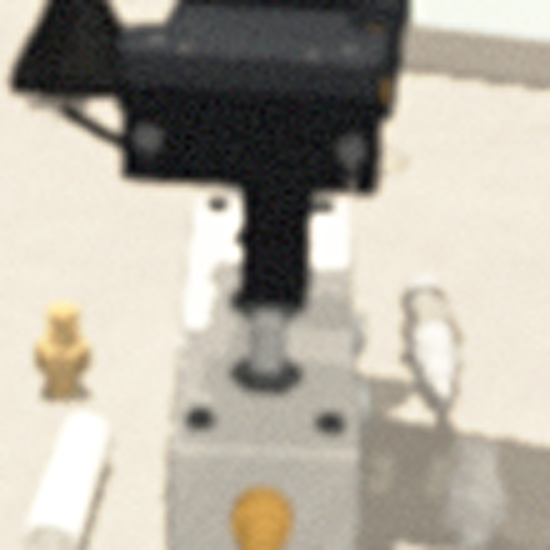

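The finger (column 275) is about 2.5 mm to the robot's side of the pin (column 267). I'll shift +2 mm in x and press.

apply_moves(dp=[[0.002, 0, 0.002], [0, 0, 0.002], [0, 0, 0.002], [0, 0, 0.002], [0, 0, 0.002], [0, 0, 0.002], [0, 0, 0.002], [0, 0, 0.002], [0, 0, 0]], twist=[[0, 0, 0], [0, 0, 0], [0, 0, 0], [0, 0, 0], [0, 0, 0], [0, 0, 0], [0, 0, 0], [0, 0, 0], [0, 0, 0]], fingers=[1, 1, 1, 1, 1, 1, 1, 1, 1])

```text
time: 8.15
position: [0.4508, -0.0095, 0.0639]
tool_rot: [3.117, 0.39, 0.0]
ft_force: [0.5, 0.7, 1.4]
grip_width: 0.004
grip_force: 0.3
```

apply_moves(dp=[[-0.001, 0, 0.002], [0, 0, 0.001], [0, 0, 0.001], [0, 0, 0.001], [0, 0, 0.0005], [0, 0, 0]], twist=[[0, 0, 0], [0, 0, 0], [0, 0, 0], [0, 0, 0], [0, 0, 0], [0, 0, 0]], fingers=[1, 1, 1, 1, 1, 1])

```text
time: 8.75
position: [0.4507, -0.0096, 0.0592]
tool_rot: [3.117, 0.39, 0.003]
ft_force: [1.1, 1.2, 7.5]
grip_width: 0.01
grip_force: 3.4
```

apply_moves(dp=[[0, 0, 0.001], [0, 0, 0.001], [0, 0, 0], [0, 0, 0]], twist=[[0, 0, 0], [0, 0, 0], [0, 0, 0], [0, 0, 0]], fingers=[1, 1, 1, 1])

```text
time: 9.15
position: [0.4508, -0.0096, 0.0576]
tool_rot: [3.117, 0.39, 0.002]
ft_force: [0.1, 1.1, 10.1]
grip_width: 0.004
grip_force: 5.2
```

The force is 10 N at z = 0.0576, so the pin is on its stop. I'll draw back.

apply_moves(dp=[[0, 0, -0.003], [0, 0, -0.005], [0, 0, -0.01], [0, 0, -0.02], [0, 0, -0.02], [0, 0, -0.02], [0, 0, -0.02], [0, 0, -0.02], [0, 0, -0.02], [0, 0, 0]], twist=[[0, 0, 0], [0, 0, 0], [0, 0, 0], [0, 0, 0], [0, 0, 0], [0, 0, 0], [0, 0, 0], [0, 0, 0], [0, 0, 0], [0, 0, 0]], fingers=[1, 1, 1, 1, 1, 1, 1, 1, 1, 1])

```text
time: 10.15
position: [0.4511, -0.0098, 0.1971]
tool_rot: [3.116, 0.389, 0.006]
ft_force: [1.2, 0.0, 0.1]
grip_width: 0.005
grip_force: 0.0
```

apply_moves(dp=[[0, 0, 0], [0, 0, 0], [0, 0, 0]], twist=[[0, 0, 0], [0, 0, 0], [0, 0, 0]], fingers=[1, 1, 1])

```text
time: 10.45
position: [0.449, -0.0097, 0.1934]
tool_rot: [-3.117, -0.39, 0.003]
ft_force: [-0.6, 0.1, 0.0]
grip_width: 0.005
grip_force: 0.0
```

Run:
```python
from h import *
import cv2
s=ctrl.get_state();print(s['position'],s['ft_force'],s['qd'])
a=get_image("side")[:,:,::-1]
cv2.imwrite("pics/e.png",cv2.resize(a[195:300,290:400],None,fx=5.4,fy=5.4,interpolation=cv2.INTER_CUBIC))
```

```text
[ 0.44896371 -0.0097212   0.19342004] [-0.5943566   0.08661831  0.0054827 ] [ 1.14611772e-05  1.46510800e-03 -3.17079283e-04 -4.84050741e-03
 -7.00829973e-04 -4.33541935e-04  1.07729289e-04]
```

View pics/e.png

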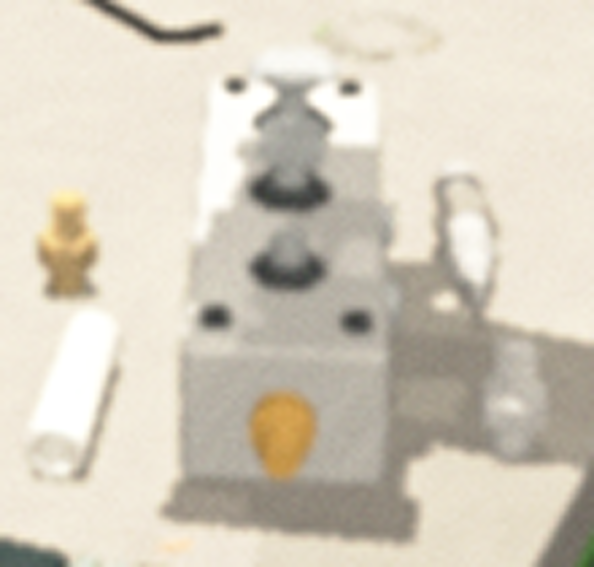

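The pin's top has dropped from row 208 to about 238, which fits 10 mm. The mushroom head is back up at row 66, and the square head and loose parts haven't moved.

```bash
python3 -c "
from bench import ctrl
print(ctrl.close_job())"
```

```text
the job is handed in; nothing more can be done
None
```

I held the mushroom-headed vent plunger fully down for about a second (about 10 N) and it sprang back up. I then pressed the slim pin onto its stop (about 10 N), where it stayed; nothing else was touched, and I handed the job in at about 10.5 s.

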